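Turn the parts stand so the gaskets face front

ROBOT

A 6-joint arm with a two-finger parallel gripper is mounted at the origin on the work surface. World frame = base frame: x ahead of the robot, y to its left, z up, the work surface at z = 0. Lengths are in m, angles in rad, forces in N, time in s.
With the tool pointing down it reaches from about 0.35 to 0.775 m from the base axis. Payload 5.5 kg.
Tool frame: the origin (TCP) lies at the very end of the fingers, on their centre line; the grasp point (between the pads) lies 19 mm behind it; x points along the fingers, y is the direction in which the jaws open and shut, and the axes are right-handed (so a half turn about x gives the same grasp; the last joint's range is limited). The gripper opens to 85 mm and grips with 20 to 120 N. Pads are 22 mm wide; open, the fingers measure 114 mm over their backs; the gripper's body (76 mm by 85 mm) begins 54 mm behind the grasp point. The pads swing forward as they close: fully open they stand 13 mm farther back than shut.
Start: joints at [1.204, 0.313, 0.046, 1.304, 0, 1.431], TCP at [0.129, 0.56, 0.231] pointing down, gripper open.
Joint ranges: [-2.76, 2.76], [-0.86, 1.69], [-1.03, 1.26], [-2.2, 2.34], [-1.47, 1.5], [-3.14, 3.14]. Speed limits (rad/s): [2.57, 2.57, 3.14, 3.14, 3.14, 3.14].

INTERFACE

Orientations are given as a unit quaternion [w, x, y, z].
In Python, from workcell import env gives the robot as it stands.
- The arm moves only by the tool drive_tool, never from a script. Its argument "plan" is a list that holds one entry, the list of rows, each a list of 7 numbers: the shift along the tool's x, y, z in cm, then the turn, a rotation vector about the tool's x, y, z in degrees, then the opening, from 0 (shut) to 1 (fully open). In form: [[[tx, ty, tz, wx, wy, wz, fingers], ...]]. A call has exactly 5 rows; each row shifts and turns the commanded pose from where the row before left it, along the tool's axes as they then stand; what a row does not reach is not made up. A row lasts 1/12 s, in which the tool goes at most 41.7 mm and 7.16 degrees, less where a joint would pass 70% of its speed; a pose out of reach is approached as far as the arm can. A call with a gripper value outside its range is refused whole. The fingers move at their own pace and stop on an object; "squeeze" is the grip in N (left out, the last holds). Time passes only in rows, so rows that do not move let the fingers close, or fill a call up. It gives the time, the measured TCP pose, the force and the opening at its end, in the units of the state.
- env.get_state(): the state, without advancing time (a new reading comes with each control period).
- env.read_camera(name): name is "scene" or "top" or "wrist"; returns the picture (480x640x3 uint8, red, green, blue); there is no depth.
- env.camera_model(name): a dict with "camera_matrix" (3x3 intrinsics, pixels), "camera_from_world" (4x4, takes a point from world to camera coordinates); the wrist camera has in their place "T_tool_cam" (4x4, takes a point from camera to tool coordinates, whose origin is the TCP and whose axes are the tool frame's). Camera axes: x right, y down, z forward; pixel columns grow to the right and rows downward; lengths in m; the calibration is good to about 2 mm. A picture is of the moment at which its call begins: read the wrist's pose just before it. camera_model takes no time and is no camera call.
- env.hand_in(): hands the job in, once; it reports no verdict.
The state is a dict: "clock": time; "joint_pos": joint angles; "qvel": joint speeds; "tau": joint torques, N m; "tcp_pos": TCP position; "orientation": TCP orientation; "wrist_force": force on the tool from outside, world axes, zero at the start; "ft_torque": the same for the moment, N m; "finger_gap": finger opening in m.
Only numpy, scipy, OpenCV 4.12 (cv2) and the standard library are available. Lean on these libraries where they do the work, as an engineer would, in place of code of your own. Each camera call takes 0.05 s, during which the arm holds its last target.

TASK

Push the rim of the round parts stand, or the posts on it, to turn it gently, without flicking it, until the stepped stack of grey gasket rings stands at the front, in line with the pointer on the stand's foot, and leave it at rest there. The four things on the disc must only ride along: do not touch, lift or shift them yourself, and leave everything else on the bench where it is.

Things in the scene. Friction and masses are not known exactly. Their poses are not given: they have to be found in the camera images.
- stand: the fixed foot of the parts stand; origin on the turntable's axis at bench level, z up. Its own -x axis is the front: a flat steel pointer, 30 mm wide and 6 mm high with a 56 mm wide diamond-shaped tip, runs out along -x to 240 mm from the axis and carries a small upright block (12 mm square, top 24 mm above the bench) 175 mm from the axis. The aluminium disc above it is 300 mm in diameter and 10 mm thick, its top 36 mm above the bench.
- turntable (a joint): angle of the disc on the foot in rad, counterclockwise positive seen from above, turns on more than a full turn either way. The bearing is stiff enough (about 0.15 N m, 1.2 N at a post) for the disc to stop at once when a slow push ends. Six equal steel posts, 14 mm in diameter and 40 mm tall (tops 76 mm above the bench), stand on the disc on a circle of 136 mm radius, 60 degrees apart; at joint value 0 one of them stands exactly over the pointer (foot's -x).
- gaskets_center (a point): centre (15 mm above its underside) of the stack of grey gasket rings: loose, 30 mm tall, round and stepped, three tiers 60, 46 and 32 mm in diameter, a dark hole in the top. It rides on the disc with its centre about 66 mm from the axis and turns with it by friction. It is the only stepped stack.
- tin_center (a point): centre of a loose round tin, 50 mm in diameter, 55 mm tall, riding on the disc about 66 mm from the axis; not to be touched.
- carton_center (a point): centre of a loose cardboard carton, 44 by 44 mm, 45 mm tall, riding on the disc about 66 mm from the axis; not to be touched.
- bracket_center (a point): a loose steel angle bracket (L shape) riding on the disc: flat foot 50 by 40 mm and 6 mm thick, one upright leaf 40 mm wide, 45 mm tall in all; the point lies at the centre of the foot, 3 mm above the disc, about 66 mm from the axis; not to be touched.
- spanner: loose open-ended spanner lying on the bench, 190 mm long; leave alone.
- oilcan: loose standing can, 60 mm in diameter, 150 mm tall, on the bench; origin under its centre; leave alone.
- smallbox: loose cardboard box 100 by 80 mm, 70 mm tall, on the bench; leave alone.
- screwdriver: loose screwdriver, 200 mm long, lying on the bench; leave alone.
- flange: loose steel ring, 90 mm in diameter, 16 mm thick, lying on the bench; leave alone.
Things that resemble listed ones, but are neither listed nor needed, are in the scene too. What is shaped like the part that bears gaskets_center but blue or orange is not meant. What is shaped like the part that bears bracket_center but red is not meant.

How it is judged:
By the outcome, as a careful person would: the job done as asked, in the order asked, and still so for the second after the job is handed in, with the robot touching nothing.
It also fails if it takes over 64 s, if anything falls off the work surface, if the arm or the gripper's body presses on something with over 40 N, if the wrist force passes 120 N, or if a joint passes its speed limit or range.

## Working session

There is one attempt and no reset: what is moved stays moved. The work goes in short steps, Python scripts to look and compute and a tool call to move; the robot and the scene stay as the last step left them, time stands still between calls to the robot, and variables do not carry over. Pictures are saved under pics/ and viewed, and the job is handed in when it is done.

Besides the shell and the picture viewer there is one more tool, called after "Call:" as a command line: name --argument value ..., lists and objects as JSON in quotes. drive_tool: Moves the arm, as the interface text tells. Its arguments: {"type":"object","properties":{"plan":{"type":"array","items":{"type":"array","items":{"type":"array","items":{"type":"number"}}}},"squeeze":{"type":"number"}},"required":["plan"]}

```bash
mkdir -p pics; ls
python3 - <<'E'
from workcell import env
import cv2,numpy as np
for n in ["scene","top"]:
    im=env.read_camera(n); cv2.imwrite(f"pics/{n}0.png",im[:,:,::-1])
    m=env.camera_model(n); print(n,np.round(m["camera_matrix"],1).tolist(),np.round(m["camera_from_world"],3).tolist())
print(np.round(env.camera_model("wrist")["T_tool_cam"],3).tolist())
print(env.get_state())
E
```

```text
pics
scene [[477.0, 0.0, 324.8], [0.0, 477.0, 241.0], [0.0, 0.0, 1.0]] [[0.621, 0.784, -0.001, -0.311], [0.511, -0.406, -0.757, -0.19], [-0.594, 0.47, -0.653, 1.556], [0.0, 0.0, 0.0, 1.0]]
top [[487.4, 0.0, 320.7], [0.0, 487.4, 237.2], [0.0, 0.0, 1.0]] [[-0.01, -1.0, -0.001, 0.014], [-0.996, 0.01, -0.089, 0.528], [0.089, 0.0, -0.996, 1.217], [0.0, 0.0, 0.0, 1.0]]
[[0.001, -0.291, 0.957, -0.142], [1.0, 0.001, -0.0, -0.001], [-0.001, 0.957, 0.291, -0.073], [0.0, 0.0, 0.0, 1.0]]
{'clock': 0.1, 'joint_pos': array([1.20438718e+00, 3.13951790e-01, 4.51126601e-02, 1.30360648e+00,
       8.22036153e-06, 1.43117296e+00]), 'qvel': array([ 0.00046611, -0.00079375,  0.00232726,  0.0001796 ,  0.00038496,
       -0.00012373]), 'tau': array([ 3.35771358e-03, -4.81727278e+01,  2.99243331e+01,  1.27773741e-02,
       -1.08076244e-04,  5.35677401e-06]), 'tcp_pos': array([0.12914495, 0.55984987, 0.23049118]), 'orientation': array([ 0.70241666,  0.07944532,  0.70271422, -0.08057295]), 'wrist_force': array([ 0.07994543,  0.15051151, -0.15082743]), 'ft_torque': array([-0.02249278, -0.00164469, -0.07859417]), 'finger_gap': 0.08534629018195802}
```

View pics/scene0.png

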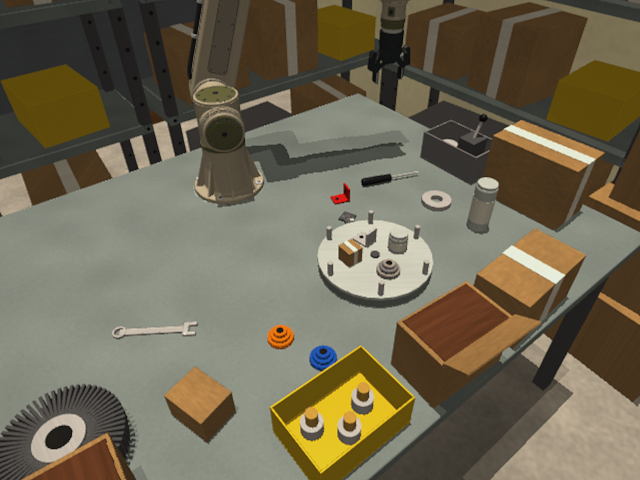

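View pics/top0.png

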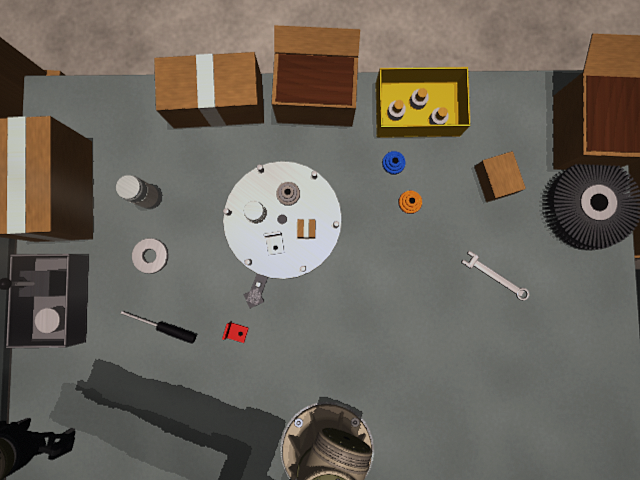

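The top view shows three stepped stacks: grey on the disc (288,192), blue on the bench (394,162) and orange on the bench (411,202). I choose the grey one. The pointer's diamond tip is at about (255,293). Next I measure these positions and check the choice in a close crop.

Run:
```python
import cv2
im=cv2.imread("pics/top0.png")
c=im[145:315,205:360]; cv2.imwrite("pics/crop0.png",cv2.resize(c,None,fx=3.5,fy=3.5,interpolation=cv2.INTER_CUBIC))
s=cv2.imread("pics/scene0.png")[195:315,305:450]; cv2.imwrite("pics/crop0s.png",cv2.resize(s,None,fx=4.5,fy=4.5,interpolation=cv2.INTER_CUBIC))
```

```text
(no output)
```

View pics/crop0.png

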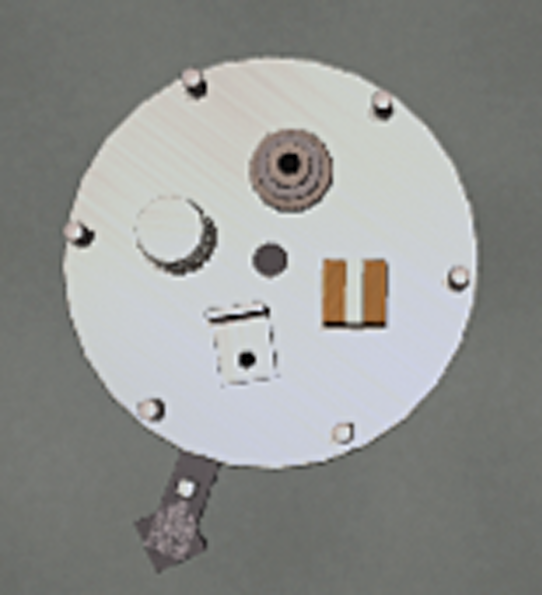

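View pics/crop0s.png

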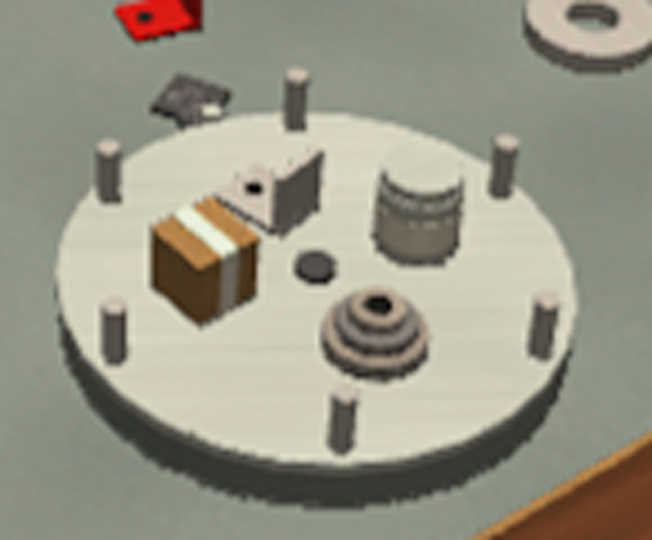

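The crop shows the grey three-tier stack with a dark hole at crop (290,163). The tin, carton and bracket are the other three on the disc, and the pointer block is at crop (186,487). Now the positions in world coordinates.

```bash
cat > h.py <<'E'
import cv2,numpy as np
from workcell import env
def ray(n,u,v,z):
    m=env.camera_model(n);K=np.array(m["camera_matrix"]);T=np.array(m["camera_from_world"])
    R=T[:3,:3];c=-R.T@T[:3,3]
    d=R.T@np.linalg.inv(K)@np.array([u,v,1.]); return c+d*(z-c[2])/d[2]
def proj(n,p):
    m=env.camera_model(n);K=np.array(m["camera_matrix"]);T=np.array(m["camera_from_world"])
    q=K@(T[:3,:3]@np.array(p)+T[:3,3]);return q[:2]/q[2]
def circ(P):
    A=np.c_[2*P[:,0],2*P[:,1],np.ones(len(P))];s=np.linalg.lstsq(A,(P**2).sum(1),rcond=None)[0]
    return s[:2],np.sqrt(s[2]+s[0]**2+s[1]**2)
E
python3 - <<'E'
from h import *
im=cv2.imread("pics/top0.png");g=cv2.cvtColor(im,cv2.COLOR_BGR2GRAY)
m=(g>170).astype(np.uint8); 
cs,_=cv2.findContours(m,cv2.RETR_EXTERNAL,cv2.CHAIN_APPROX_NONE)
c=max([c for c in cs if cv2.pointPolygonTest(c,(300.,250.),False)>0],key=cv2.contourArea)
P=np.array([ray("top",*p[0],.036)[:2] for p in c])
ctr,r=circ(P)
for _ in range(4):
    e=abs(np.hypot(*(P-ctr).T)-r); ctr,r=circ(P[e<.003])
print("disc",ctr.round(4),r,proj("top",[*ctr,.036]))
up=lambda x,y:((x+.5)/3.5-.5+205,(y+.5)/3.5-.5+145)
# dark hole of gasket
def dark(x,y,rad,th):
    u,v=up(x,y);u0,v0=int(u),int(v);s=g[v0-rad:v0+rad+1,u0-rad:u0+rad+1].astype(float)
    w=np.clip(th-s,0,None);yy,xx=np.mgrid[-rad:rad+1,-rad:rad+1]
    return u0+(w*xx).sum()/w.sum(),v0+(w*yy).sum()/w.sum()
hub=ray("top",*dark(270,260,6,140),.038);print("hub",hub.round(4))
gk=ray("top",*dark(289,163,3,80),.062);print("gasket hole",gk.round(4))
# whole outline of lower tier
gk2=ray("top",*up(291,172),.042);print("gasket outline",gk2.round(4))
for nm,(x,y),z in [("block",(186,487),.024),("tip",(157,572),.006),("tl",(136,524),.006),("tr",(207,546),.006),("ll",(176,462),.006),("lr",(219,467),.006),
  ("p1",(193,77),.076),("p2",(382,98),.076),("p3",(458,271),.076),("p4",(344,430),.076),("p5",(151,406),.076),("p6",(77,229),.076),("tin",(170,226),.091),("carton",(355,292),.081),("brk",(246,358),.042)]:
    p=ray("top",*up(x,y),z);d=p[:2]-ctr
    print(nm,p.round(4),"r",np.hypot(*d).round(4),"az",np.degrees(np.arctan2(d[1],d[0])).round(1))
for p in (gk,gk2):
    d=p[:2]-ctr;print(np.hypot(*d),np.degrees(np.arctan2(d[1],d[0])))
E
```

```text
disc [0.5741 0.1061] 0.14728567441424983 [281.90031979 219.03351291]
hub [0.5746 0.1059 0.038 ]
gasket hole [0.6404 0.0906 0.062 ]
gasket outline [0.6375 0.0906 0.042 ]
block [0.4118 0.1684 0.024 ] r 0.1739 az 159.0
tip [0.3503 0.1918 0.006 ] r 0.2396 az 159.0
tl [0.3852 0.2072 0.006 ] r 0.2143 az 151.8
tr [0.3688 0.1554 0.006 ] r 0.2112 az 166.5
ll [0.43   0.1781 0.006 ] r 0.1611 az 153.5
lr [0.426  0.1466 0.006 ] r 0.1535 az 164.7
p1 [0.6999 0.1571 0.076 ] r 0.1357 az 22.1
p2 [0.6834 0.0239 0.076 ] r 0.1367 az -36.9
p3 [ 0.5602 -0.028   0.076 ] r 0.1348 az -95.9
p4 [0.4502 0.0523 0.076 ] r 0.1351 az -156.5
p5 [0.4682 0.186  0.076 ] r 0.1327 az 143.0
p6 [0.5925 0.2381 0.076 ] r 0.1333 az 82.1
tin [0.5918 0.171  0.091 ] r 0.0672 az 74.8
carton [0.5457 0.0438 0.081 ] r 0.0685 az -114.6
brk [0.5033 0.1233 0.042 ] r 0.0729 az 166.4
0.06804432420108715 -13.165451855379345
0.06520974181195464 -13.801747367077601
```

```bash
cat >> h.py <<'E'
from scipy.spatial.transform import Rotation as Ro
C=np.array([.5743,.1060]); R_=.136
def st():
    s=env.get_state();q=s["orientation"];M=Ro.from_quat([q[1],q[2],q[3],q[0]]).as_matrix()
    p=s["tcp_pos"];d=p[:2]-C
    print("t",round(s["clock"],2),"tcp",p.round(4),"r",np.hypot(*d).round(4),"az",np.degrees(np.arctan2(d[1],d[0])).round(2),
     "yaw_y",np.degrees(np.arctan2(M[1,1],M[0,1])).round(2),"yaw_z",np.degrees(np.arctan2(M[1,2],M[0,2])).round(2),"xaxis",M[:,0].round(3),"F",s["wrist_force"].round(2),"gap",round(s["finger_gap"],4),"j",s["joint_pos"].round(3))
    return p,M,s
def go(target,yaw_y):
    p,M,s=st()
    x=np.array([0,0,-1.]);y=np.array([np.cos(np.radians(yaw_y)),np.sin(np.radians(yaw_y)),0]);T=np.c_[x,y,np.cross(x,y)]
    print("shift cm (tool axes)",(M.T@(np.array(target)-p)*100).round(2),"rotvec deg",np.degrees(Ro.from_matrix(M.T@T).as_rotvec()).round(2))
E
python3 - <<'E'
from h import *
t=[*(C+R_*np.array([np.cos(np.radians(83)),np.sin(np.radians(83))])),.14]
print(t);go(t,173);go(t,-7)
E
```

```text
[np.float64(0.5908742307031001), np.float64(0.2409862766232198), 0.14]
t 0.1 tcp [0.1291 0.5598 0.2305] r 0.6357 az 134.45 yaw_y 77.01 yaw_z -12.99 xaxis [-0.001 -0.002 -1.   ] F [ 0.08  0.15 -0.15] gap 0.0853 j [1.204 0.314 0.045 1.304 0.    1.431]
shift cm (tool axes) [  9.07 -20.67  52.16] rotvec deg [-9.599e+01 -9.000e-02  6.000e-02]
t 0.1 tcp [0.1291 0.5598 0.2305] r 0.6357 az 134.45 yaw_y 77.01 yaw_z -12.99 xaxis [-0.001 -0.002 -1.   ] F [ 0.08  0.15 -0.15] gap 0.0853 j [1.204 0.314 0.045 1.304 0.    1.431]
shift cm (tool axes) [  9.07 -20.67  52.16] rotvec deg [8.401e+01 6.000e-02 9.000e-02]
```

Call:
drive_tool --plan '[[[0,-1.3,3.3,0,0,0,0.5],[0,-1.3,3.3,0,0,0,0.5],[0,-1.3,3.3,0,0,0,0.5],[0,-1.3,3.3,0,0,0,0.5],[0,-1.3,3.3,0,0,0,0.5]]]'

```text
clock: 0.52
tcp_pos: [0.2763, 0.4587, 0.2309]
orientation: [0.702, 0.08, 0.703, -0.08]
wrist_force: [0.9, 0.4, -0.3]
finger_gap: 0.0427
```

Call:
drive_tool --plan '[[[0,-1.3,3.3,0,0,0,0.5],[0,-1.3,3.3,0,0,0,0.5],[0,-1.3,3.3,0,0,0,0.5],[0,-1.3,3.3,0,0,0,0.5],[0,-1.3,3.3,0,0,0,0.5]]]'

```text
clock: 0.93
tcp_pos: [0.4226, 0.358, 0.2309]
orientation: [0.702, 0.08, 0.703, -0.08]
wrist_force: [0.4, -0.1, -0.4]
finger_gap: 0.0429
```

Call:
drive_tool --plan '[[[0,-1.3,3.3,0,0,0,0.5],[0,-1.3,3.3,0,0,0,0.5],[0,-1.3,3.3,0,0,0,0.5],[0,-1.3,3.3,0,0,0,0.5],[0,-1.3,3.3,0,0,0,0.5]]]'

```text
clock: 1.35
tcp_pos: [0.5688, 0.2577, 0.2308]
orientation: [0.702, 0.08, 0.703, -0.08]
wrist_force: [0.0, 0.2, 0.6]
finger_gap: 0.0427
```

Call:
drive_tool --plan '[[[0,0,0,7,0,0,0.47],[0,0,0,7,0,0,0.47],[0,0,0,7,0,0,0.47],[0,0,0,7,0,0,0.47],[0,0,0,7,0,0,0.47]]]'

```text
clock: 1.77
tcp_pos: [0.5677, 0.2586, 0.2305]
orientation: [0.645, 0.289, 0.645, -0.29]
wrist_force: [-0.1, -0.7, 0.0]
finger_gap: 0.0399
```

Call:
drive_tool --plan '[[[0,0,0,7,0,0,0.47],[0,0,0,7,0,0,0.47],[0,0,0,7,0,0,0.47],[0,0,0,7,0,0,0.47],[0,0,0,7,0,0,0.47]]]'

```text
clock: 2.18
tcp_pos: [0.5675, 0.2589, 0.2307]
orientation: [0.528, 0.47, 0.528, -0.47]
wrist_force: [0.2, -0.4, 0.3]
finger_gap: 0.0403
```

Run:
```python
from h import *
go([.5909,.241,.14],-7)
im=env.read_camera("top");cv2.imwrite("pics/top1.png",im[:,:,::-1])
```

```text
t 2.18 tcp [0.5675 0.2589 0.2307] r 0.1531 az 92.56 yaw_y 6.66 yaw_z -83.34 xaxis [-0.001 -0.    -1.   ] F [ 0.24 -0.39  0.34] gap 0.0403 j [0.299 0.412 0.187 1.347 0.    1.754]
shift cm (tool axes) [9.06 2.13 2.05] rotvec deg [13.66  0.02  0.07]
```

Call:
drive_tool --plan '[[[1.0,0.71,0.68,0,0,0,0.47],[1.0,0.71,0.68,0,0,0,0.47],[1.0,0.71,0.68,0,0,0,0.47],[1.0,0,0,6.8,0,0,0.47],[1.0,0,0,6.8,0,0,0.47]]]'

```text
clock: 2.65
tcp_pos: [0.5922, 0.2399, 0.1789]
orientation: [-0.469, -0.529, -0.469, 0.53]
wrist_force: [0.3, 0.5, -0.4]
finger_gap: 0.0398
```

Run:
```python
from h import *
go([.5909,.241,.049],-7)
im=env.read_camera("wrist");cv2.imwrite("pics/w1.png",im[:,:,::-1])
im=env.read_camera("scene");cv2.imwrite("pics/s1.png",cv2.resize(im[150:350,250:500,::-1],None,fx=3,fy=3))
```

```text
t 2.65 tcp [0.5922 0.2399 0.1789] r 0.1351 az 82.4 yaw_y -6.9 yaw_z -96.9 xaxis [-0.002 -0.001 -1.   ] F [ 0.32  0.53 -0.37] gap 0.0398 j [ 0.259  0.457  0.131  1.246 -0.     1.951]
shift cm (tool axes) [12.99 -0.12 -0.11] rotvec deg [0.1  0.04 0.09]
```

View pics/w1.png

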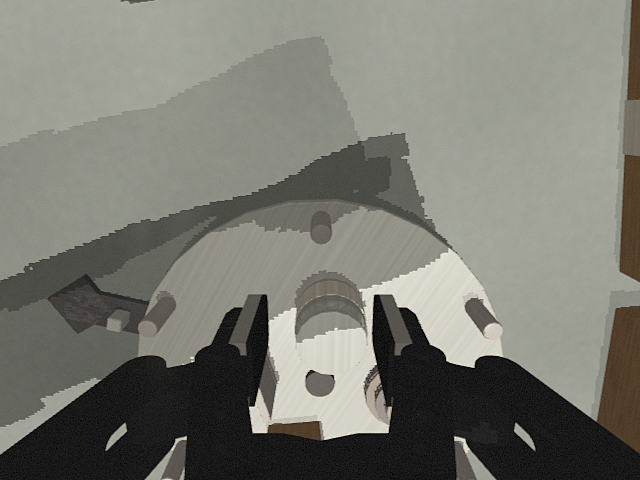

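View pics/s1.png

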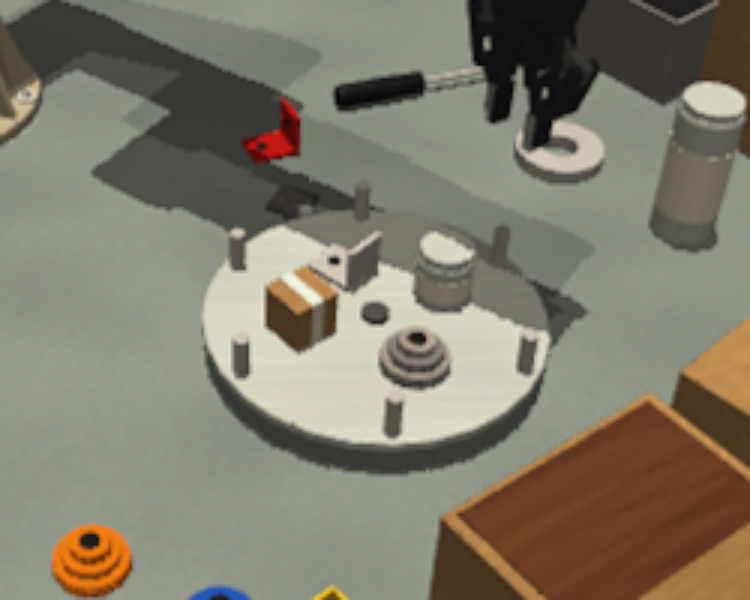

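Run:
```python
from h import *
p,M,s=st()
m=env.camera_model("wrist");K=np.array(m["camera_matrix"]);T=np.array(m["T_tool_cam"])
W=np.eye(4);W[:3,:3]=M;W[:3,3]=p;X=W@T
for u,v,z in [(321,236,.076),(321,240,.076),(321,217,.036),(496,330,.076),(170,300,.076),(321,200,.036)]:
    d=X[:3,:3]@np.linalg.inv(K)@np.array([u,v,1.]);q=X[:3,3]+d*(z-X[2,3])/d[2];e=q[:2]-C
    print(u,v,q.round(4),np.hypot(*e).round(4),np.degrees(np.arctan2(e[1],e[0])).round(1))
```

```text
t 2.75 tcp [0.5906 0.2399 0.1776] r 0.1349 az 83.06 yaw_y -6.61 yaw_z -96.61 xaxis [-0.005 -0.001 -1.   ] F [-0.4  -0.75  0.91] gap 0.0402 j [ 0.26   0.458  0.129  1.247 -0.     1.946]
321 236 [0.5916 0.2405 0.076 ] 0.1356 82.7
321 240 [0.5913 0.2379 0.076 ] 0.133 82.7
321 217 [0.5917 0.2427 0.036 ] 0.1379 82.7
496 330 [0.7011 0.1616 0.076 ] 0.1385 23.7
170 300 [0.4876 0.2079 0.076 ] 0.1338 130.4
321 200 [0.5931 0.2551 0.036 ] 0.1503 82.8
```

The wrist view puts the post at about (0.591, 0.240), centred between the open jaws at pixel (321,236). I lower the jaws to cage it.

Call:
drive_tool --plan '[[[2,0,0,0,0,0,0.47],[2,0,0,0,0,0,0.47],[2,0,0,0,0,0,0.47],[2,0,0,0,0,0,0.47],[1.2,0,0,0,0,0,0.47]]]'

```text
clock: 3.17
tcp_pos: [0.5907, 0.2406, 0.0868]
orientation: [-0.471, -0.526, -0.472, 0.528]
wrist_force: [-0.6, -0.7, 0.1]
finger_gap: 0.0405
```

Call:
drive_tool --plan '[[[0.9,0,0,0,0,0,0.47],[0.9,0,0,0,0,0,0.47],[0.9,0,0,0,0,0,0.47],[0.9,0,0,0,0,0,0.47],[0,0,0,0,0,0,0.47]]]'

```text
clock: 3.58
tcp_pos: [0.5906, 0.241, 0.0515]
orientation: [-0.47, -0.527, -0.471, 0.528]
wrist_force: [-0.7, 0.1, -0.4]
finger_gap: 0.0401
```

Run:
```python
from h import *
st()
im=env.read_camera("scene");cv2.imwrite("pics/s2.png",cv2.resize(im[150:350,250:500,::-1],None,fx=3,fy=3))
```

```text
t 3.58 tcp [0.5906 0.241  0.0515] r 0.136 az 83.14 yaw_y -6.56 yaw_z -96.56 xaxis [-0.002 -0.001 -1.   ] F [-0.75  0.09 -0.36] gap 0.0401 j [ 0.262  0.537 -0.067  0.97   0.     1.947]
```

View pics/s2.png

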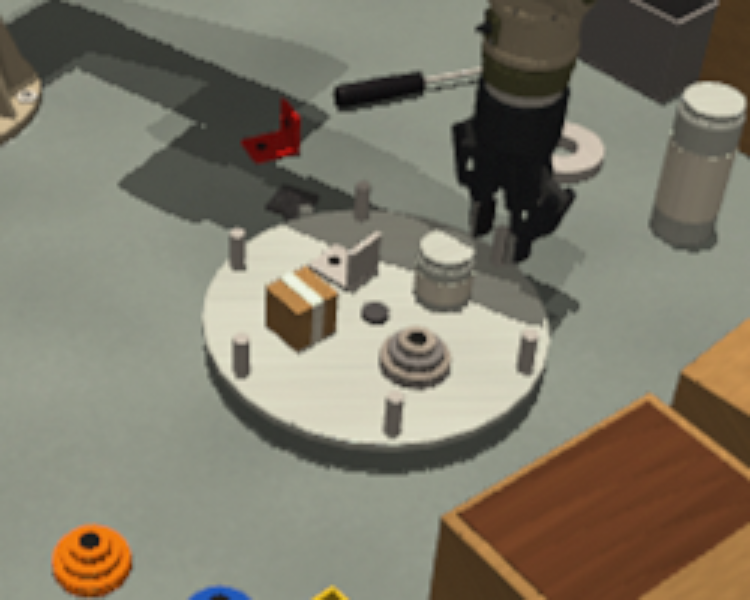

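The post is inside the cage: it shows at (503,240), between fingers at (480,215) and (520,245). Now a slow first contact.

Call:
drive_tool --plan '[[[0,-0.24,0,-1,0,0,0.47],[0,-0.24,0,-1,0,0,0.47],[0,-0.24,0,-1,0,0,0.47],[0,-0.24,0,-1,0,0,0.47],[0,-0.24,0.02,-1,0,0,0.47]]]'

```text
clock: 4.05
tcp_pos: [0.5794, 0.2423, 0.0538]
orientation: [0.494, 0.507, 0.493, -0.506]
wrist_force: [3.3, -0.8, 0.1]
finger_gap: 0.0403
```

Call:
drive_tool --plan '[[[0,-0.24,0,-1,0,0,0.47],[0,-0.24,0,-1,0,0,0.47],[0,-0.3,0,-1.2,0,0,0.47],[0,-0.36,0.01,-1.5,0,0,0.47],[0,-0.41,0.01,-1.75,0,0,0.47]]]'

```text
clock: 4.47
tcp_pos: [0.5641, 0.2418, 0.0536]
orientation: [0.521, 0.478, 0.521, -0.477]
wrist_force: [1.4, 1.5, 0.9]
finger_gap: 0.0401
```

Call:
drive_tool --plan '[[[0,-0.475,0.01,-2,0,0,0.47],[0,-0.475,0.01,-2,0,0,0.47],[0,-0.475,0.01,-2,0,0,0.47],[0,-0.475,0.01,-2,0,0,0.47],[0,-0.475,0.01,-2,0,0,0.47]]]'

```text
clock: 4.88
tcp_pos: [0.5404, 0.2377, 0.0535]
orientation: [0.561, 0.431, 0.561, -0.43]
wrist_force: [2.0, 0.7, 0.9]
finger_gap: 0.0402
```

Run:
```python
from h import *
st()
im=env.read_camera("scene");cv2.imwrite("pics/s3.png",cv2.resize(im[150:350,250:500,::-1],None,fx=3,fy=3))
```

```text
t 4.88 tcp [0.5404 0.2377 0.0535] r 0.136 az 104.44 yaw_y 15.04 yaw_z -74.96 xaxis [ 0.001  0.001 -1.   ] F [1.98 0.69 0.86] gap 0.0402 j [ 0.278  0.451 -0.204  0.914  0.     1.587]
```

View pics/s3.png

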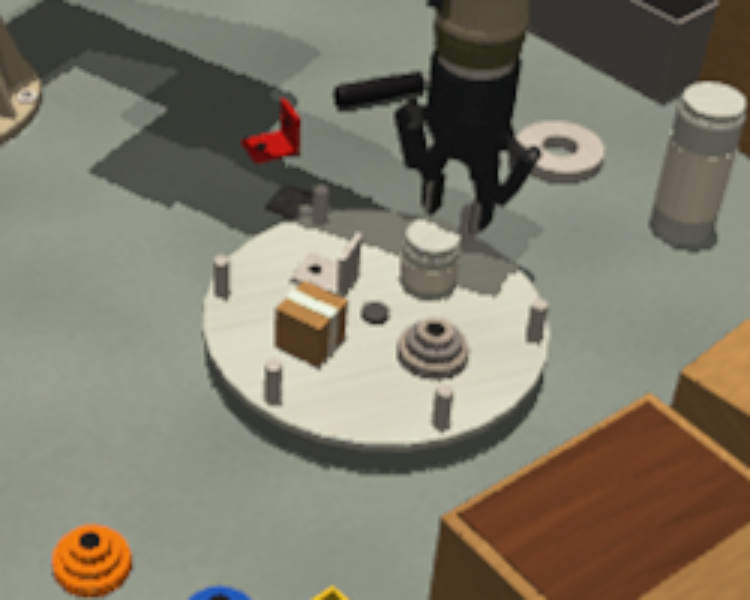

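The disc turns with the post, which sits at (470,218) against the trailing finger, and the load rides along. I continue along the arc.

Call:
drive_tool --plan '[[[0.05,-0.475,0.01,-2,0,0,0.47],[0.05,-0.475,0.01,-2,0,0,0.47],[0.05,-0.475,0.01,-2,0,0,0.47],[0.05,-0.475,0.01,-2,0,0,0.47],[0,-0.475,0.01,-2,0,0,0.47]]]'

```text
clock: 5.35
tcp_pos: [0.5182, 0.2295, 0.0514]
orientation: [0.596, 0.38, 0.596, -0.38]
wrist_force: [1.7, 0.8, 0.7]
finger_gap: 0.0401
```

Call:
drive_tool --plan '[[[0,-0.475,0.01,-2,0,0,0.47],[0,-0.475,0.01,-2,0,0,0.47],[0,-0.475,0.01,-2,0,0,0.47],[0,-0.475,0.01,-2,0,0,0.47],[0,-0.475,0.01,-2,0,0,0.47]]]'

```text
clock: 5.77
tcp_pos: [0.4976, 0.2176, 0.0513]
orientation: [0.627, 0.327, 0.627, -0.326]
wrist_force: [0.8, 1.0, 0.2]
finger_gap: 0.0403
```

Call:
drive_tool --plan '[[[0,-0.475,0.01,-2,0,0,0.47],[0,-0.475,0.01,-2,0,0,0.47],[0,-0.475,0.01,-2,0,0,0.47],[0,-0.475,0.01,-2,0,0,0.47],[0,-0.475,0.01,-2,0,0,0.47]]]'

```text
clock: 6.18
tcp_pos: [0.4794, 0.2023, 0.0513]
orientation: [0.653, 0.271, 0.653, -0.271]
wrist_force: [0.9, 0.6, -0.1]
finger_gap: 0.0396
```

Call:
drive_tool --plan '[[[0,-0.475,0.01,-2,0,0,0.47],[0,-0.475,0.01,-2,0,0,0.47],[0,-0.475,0.01,-2,0,0,0.47],[0,-0.475,0.01,-2,0,0,0.47],[0,-0.475,0.01,-2,0,0,0.47]]]'

```text
clock: 6.6
tcp_pos: [0.4642, 0.1841, 0.0513]
orientation: [0.674, 0.213, 0.674, -0.213]
wrist_force: [0.7, 0.6, -0.2]
finger_gap: 0.0401
```

Run:
```python
from h import *
st()
im=env.read_camera("scene");cv2.imwrite("pics/s4.png",cv2.resize(im[150:350,250:500,::-1],None,fx=3,fy=3))
```

```text
t 6.6 tcp [0.4642 0.1841 0.0513] r 0.135 az 144.65 yaw_y 54.98 yaw_z -35.02 xaxis [ 0.     0.001 -1.   ] F [ 0.71  0.61 -0.21] gap 0.0401 j [ 0.216  0.301 -0.443  0.827  0.     0.828]
```

View pics/s4.png

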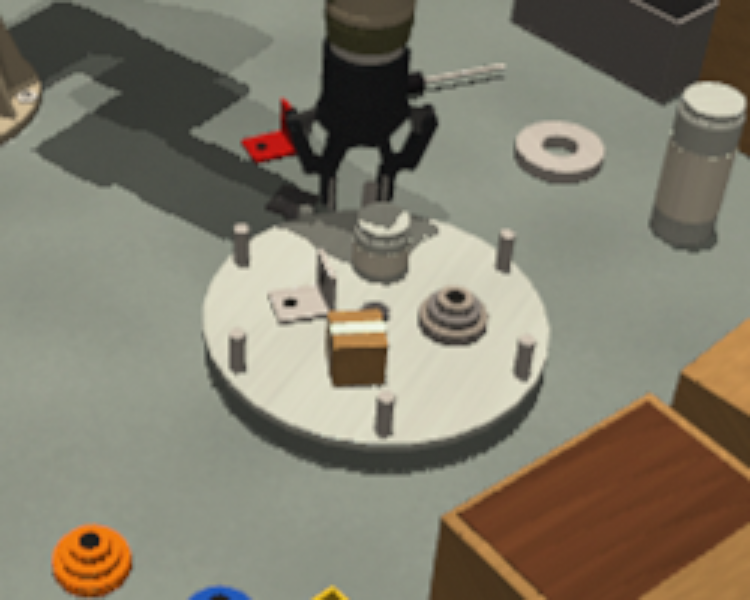

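Call:
drive_tool --plan '[[[0,-0.475,0,-2,0,0,0.47],[0,-0.475,0,-2,0,0,0.47],[0,-0.475,0,-2,0,0,0.47],[0,-0.475,0,-2,0,0,0.47],[0,-0.475,0,-2,0,0,0.47]]]'

```text
clock: 7.07
tcp_pos: [0.4522, 0.1639, 0.0513]
orientation: [0.69, 0.154, 0.69, -0.153]
wrist_force: [0.4, 1.1, -0.8]
finger_gap: 0.04
```

Call:
drive_tool --plan '[[[0,-0.475,0.01,-2,0,0,0.47],[0,-0.475,0.01,-2,0,0,0.47],[0,-0.475,0.01,-2,0,0,0.47],[0,-0.475,0.01,-2,0,0,0.47],[0,-0.475,0.01,-2,0,0,0.47]]]'

```text
clock: 7.48
tcp_pos: [0.4441, 0.1416, 0.0514]
orientation: [0.701, 0.093, 0.701, -0.092]
wrist_force: [0.5, 1.4, 0.6]
finger_gap: 0.0398
```

Call:
drive_tool --plan '[[[0,-0.475,0,-2,0,0,0.47],[0,-0.475,0.01,-2,0,0,0.47],[0,-0.475,0,-2,0,0,0.47],[0,-0.475,0.01,-2,0,0,0.47],[0,-0.475,0.01,-2,0,0,0.47]]]'

```text
clock: 7.9
tcp_pos: [0.4398, 0.1183, 0.0513]
orientation: [0.706, 0.032, 0.706, -0.031]
wrist_force: [1.1, 1.6, 0.6]
finger_gap: 0.0401
```

Call:
drive_tool --plan '[[[0,-0.475,0.01,-2,0,0,0.47],[0,-0.475,0.01,-2,0,0,0.47],[0,-0.475,0.01,-2,0,0,0.47],[0,-0.475,0.01,-2,0,0,0.47],[0,-0.475,0.01,-2,0,0,0.47]]]'

```text
clock: 8.32
tcp_pos: [0.4397, 0.0946, 0.0513]
orientation: [0.706, -0.03, 0.706, 0.031]
wrist_force: [0.8, 1.0, 0.7]
finger_gap: 0.04
```

Run:
```python
from h import *
st()
```

```text
t 8.32 tcp [0.4397 0.0946 0.0513] r 0.1351 az -175.15 yaw_y 94.93 yaw_z 4.93 xaxis [-0.     0.001 -1.   ] F [0.84 1.03 0.72] gap 0.04 j [ 0.032  0.217 -0.56   0.794  0.001 -0.054]
```

Call:
drive_tool --plan '[[[0,-0.475,0,-2,0,0,0.47],[0,-0.475,0.01,-2,0,0,0.47],[0,-0.475,0,-2,0,0,0.47],[0,-0.475,0.01,-2,0,0,0.47],[0,-0.475,0,-2,0,0,0.47]]]'

```text
clock: 8.73
tcp_pos: [0.4434, 0.0712, 0.0512]
orientation: [0.701, -0.092, 0.701, 0.092]
wrist_force: [0.0, 0.5, 0.2]
finger_gap: 0.0401
```

Call:
drive_tool --plan '[[[0,-0.475,0.01,-2,0,0,0.47],[0,-0.475,0.01,-2,0,0,0.47],[0,-0.475,0.01,-2,0,0,0.47],[0,-0.475,0.01,-2,0,0,0.47],[0,-0.475,0.01,-2,0,0,0.47]]]'

```text
clock: 9.15
tcp_pos: [0.4514, 0.049, 0.0512]
orientation: [0.69, -0.152, 0.691, 0.153]
wrist_force: [0.3, 1.3, 0.1]
finger_gap: 0.0401
```

Call:
drive_tool --plan '[[[0,-0.475,0.01,-2,0,0,0.47],[0,-0.475,0.01,-2,0,0,0.47],[0,-0.475,0,-2,0,0,0.47],[0,-0.475,0.01,-2,0,0,0.47],[0,-0.475,0,-2,0,0,0.47]]]'

```text
clock: 9.57
tcp_pos: [0.463, 0.0284, 0.0511]
orientation: [0.674, -0.212, 0.675, 0.213]
wrist_force: [0.1, 2.1, 0.7]
finger_gap: 0.0406
```

Call:
drive_tool --plan '[[[0,-0.475,0.01,-2,0,0,0.47],[0,-0.475,0.01,-2,0,0,0.47],[0,-0.475,0.01,-2,0,0,0.47],[0,-0.475,0.01,-2,0,0,0.47],[0,-0.475,0.01,-2,0,0,0.47]]]'

```text
clock: 9.98
tcp_pos: [0.4781, 0.0103, 0.051]
orientation: [0.653, -0.27, 0.654, 0.271]
wrist_force: [-0.2, 0.5, 0.3]
finger_gap: 0.0398
```

Call:
drive_tool --plan '[[[0,-0.475,0.01,-2,0,0,0.47],[0,-0.475,0.01,-2,0,0,0.47],[0,-0.475,0.01,-2,0,0,0.47],[0,-0.36,0.01,-1.5,0,0,0.47],[0,-0.24,0,-1,0,0,0.47]]]'

```text
clock: 10.4
tcp_pos: [0.4936, -0.0031, 0.051]
orientation: [0.631, -0.317, 0.632, 0.318]
wrist_force: [-1.6, -0.2, 0.5]
finger_gap: 0.0398
```

Run:
```python
from h import *
st()
im=env.read_camera("scene");cv2.imwrite("pics/s5.png",im[:,:,::-1]);cv2.imwrite("pics/s5c.png",cv2.resize(im[150:350,250:500,::-1],None,fx=3,fy=3))
im=env.read_camera("top");cv2.imwrite("pics/t5.png",im[:,:,::-1]);cv2.imwrite("pics/t5c.png",cv2.resize(im[145:315,205:360,::-1],None,fx=3.5,fy=3.5,interpolation=cv2.INTER_CUBIC))
```

```text
t 10.4 tcp [ 0.4936 -0.0031  0.051 ] r 0.1357 az -126.49 yaw_y 143.39 yaw_z 53.39 xaxis [-0.001  0.001 -1.   ] F [-1.59 -0.22  0.46] gap 0.0398 j [-0.169  0.293 -0.455  0.824  0.    -1.101]
```

View pics/s5c.png

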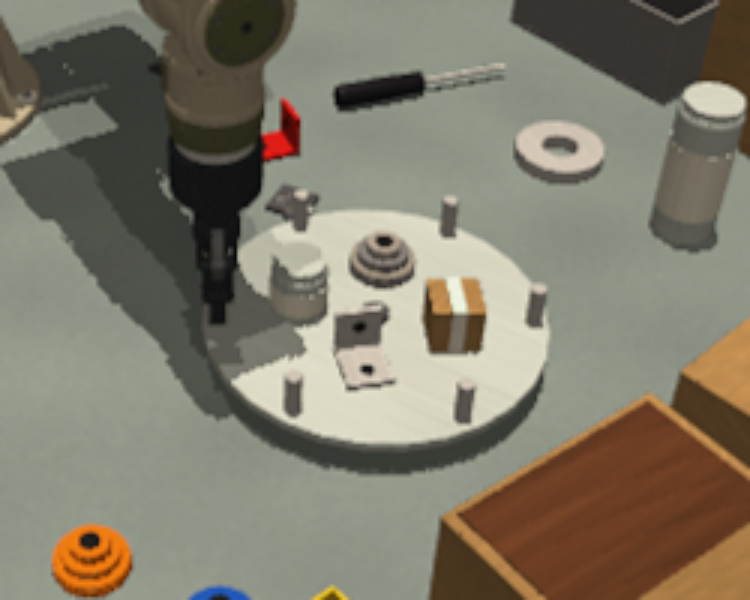

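View pics/t5c.png

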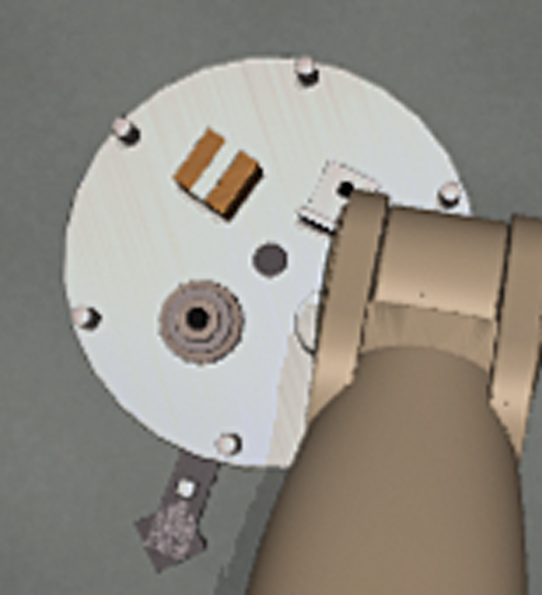

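Everything rides along. In the top crop the gaskets' hole is at (198,318) and the pointer block at (186,487), and the top camera still sees the stack. Next, the angle still to go.

```bash
cat >> h.py <<'E'
def hole(im,n,guess,z=.062,rad=3,th=85):
    g=cv2.cvtColor(im,cv2.COLOR_BGR2GRAY);u0,v0=map(int,np.round(guess));s=g[v0-rad:v0+rad+1,u0-rad:u0+rad+1].astype(float)
    w=np.clip(th-s,0,None);yy,xx=np.mgrid[-rad:rad+1,-rad:rad+1];u,v=u0+(w*xx).sum()/w.sum(),v0+(w*yy).sum()/w.sum()
    return (u,v),ray(n,u,v,z)
def outline(im,guess):  # lower tier outline against bright disc -> centre at z=.042 (mid of lower tier)
    g=cv2.cvtColor(im,cv2.COLOR_BGR2GRAY);m=((g<170)).astype(np.uint8)
    cs,_=cv2.findContours(m,cv2.RETR_EXTERNAL,cv2.CHAIN_APPROX_NONE) if 0 else cv2.findContours(m,cv2.RETR_LIST,cv2.CHAIN_APPROX_NONE)
    c=[c for c in cs if cv2.pointPolygonTest(c,tuple(map(float,guess)),False)>0 and 250<cv2.contourArea(c)<900]
    for k in c:
        e=cv2.fitEllipse(k);print("ell",np.round(e[0],2),np.round(e[1],1));yield ray("top",*e[0],.044)
def az(p):
    d=p[:2]-C;return np.degrees(np.arctan2(d[1],d[0]))%360,np.hypot(*d)
E
python3 - <<'E'
from h import *
im=cv2.imread("pics/t5.png")
g=((198.5)/3.5-.5+205,(318.5)/3.5-.5+145)
px,p=hole(im,"top",g);print(np.round(px,2),p.round(4),az(p))
for q in outline(im,px): print("outline",q.round(4),az(q))
im0=cv2.imread("pics/top0.png")
for q in outline(im0,(288,191)): print("outline0",q.round(4),az(q))
s=cv2.imread("pics/s5.png");g=(384/3+250,240/3+150)
px,p=hole(s,"scene",g,rad=3);print("scene",np.round(px,2),p.round(4),az(p))
# block in top, subpixel
g=cv2.cvtColor(im,cv2.COLOR_BGR2GRAY)[279:289,252:264].astype(float);w=np.clip(g-150,0,None);yy,xx=np.mgrid[279:289,252:264]
u,v=(w*xx).sum()/w.sum(),(w*yy).sum()/w.sum();b=ray("top",u,v,.024);print("block",u,v,az(b))
gs=cv2.cvtColor(s,cv2.COLOR_BGR2GRAY)
E
```

```text
[261.   235.43] [0.5306 0.1557 0.062 ] (np.float64(131.3090877037628), np.float64(0.06615111929326349))
ell [262.17 236.67] [23.4 23.6]
outline [0.5292 0.155  0.044 ] (np.float64(132.65510199645155), np.float64(0.06660617326228499))
ell [287.69 193.37] [23.2 23.6]
outline0 [0.6382 0.0906 0.044 ] (np.float64(346.4783516505665), np.float64(0.06568923704605377))
scene [377.72 229.94] [0.5305 0.1563 0.062 ] (np.float64(131.08697005332726), np.float64(0.06671305498416079))
block 257.67015098722413 284.11962833914055 (np.float64(158.99614503089097), np.float64(0.17494998464083134))
```

Call:
drive_tool --plan '[[[0,-0.24,0,-1,0,0,0.47],[0,-0.36,0,-1.5,0,0,0.47],[0,-0.475,0.01,-2,0,0,0.47],[0,-0.475,0.01,-2,0,0,0.47],[0,-0.475,0.01,-2,0,0,0.47]]]'

```text
clock: 10.92
tcp_pos: [0.5107, -0.0139, 0.0511]
orientation: [0.606, -0.364, 0.606, 0.364]
wrist_force: [-0.7, 0.2, -1.3]
finger_gap: 0.0403
```

Call:
drive_tool --plan '[[[0,-0.475,0.01,-2,0,0,0.47],[0,-0.475,0.01,-2,0,0,0.47],[0,-0.475,0.01,-2,0,0,0.47],[0,-0.475,0.01,-2,0,0,0.47],[0,-0.475,0.01,-2,0,0,0.47]]]'

```text
clock: 11.33
tcp_pos: [0.5326, -0.0232, 0.051]
orientation: [0.572, -0.415, 0.572, 0.416]
wrist_force: [-1.3, 1.4, 0.5]
finger_gap: 0.0399
```

Call:
drive_tool --plan '[[[0,-0.36,0,-1.5,0,0,0.47],[0,-0.24,0,-1,0,0,0.47],[0,-0.24,0,-1,0,0,0.47],[0,-0.24,0,-1,0,0,0.47],[0,0,0,0,0,0,0.47]]]'

```text
clock: 11.75
tcp_pos: [0.5439, -0.0266, 0.0513]
orientation: [0.556, -0.437, 0.556, 0.437]
wrist_force: [-0.1, 0.0, 0.2]
finger_gap: 0.0401
```

Run:
```python
from h import *
st()
im=env.read_camera("scene");cv2.imwrite("pics/s6.png",im[:,:,::-1])
im=env.read_camera("top");cv2.imwrite("pics/t6.png",im[:,:,::-1]);cv2.imwrite("pics/t6c.png",cv2.resize(im[145:315,205:360,::-1],None,fx=3.5,fy=3.5,interpolation=cv2.INTER_CUBIC))
for n,f in (("top","t6"),("scene","s6")):
    im=cv2.imread(f"pics/{f}.png");a=np.radians(157)
    g=proj(n,[*(C+.066*np.array([np.cos(a),np.sin(a)])),.062])
    for _ in range(3): g,p=hole(im,n,g)
    print(n,np.round(g,2),p.round(4),az(p))
im=cv2.imread("pics/t6.png")
a=np.radians(156)
for q in outline(im,proj("top",[*(C+.066*np.array([np.cos(a),np.sin(a)])),.062])): print("outline",az(q))
```

```text
t 11.75 tcp [ 0.5439 -0.0266  0.0513] r 0.136 az -102.93 yaw_y 166.4 yaw_z 76.4 xaxis [ 0.001 -0.    -1.   ] F [-0.08  0.05  0.21] gap 0.0401 j [-0.196  0.377 -0.329  0.864  0.    -1.53 ]
top [269.75 241.77] [0.5147 0.1341 0.062 ] (np.float64(154.71836649553484), np.float64(0.06588531918896184))
scene [367.46 230.09] [0.5139 0.1344 0.062 ] (np.float64(154.81594673068665), np.float64(0.06676162060117931))
ell [270.53 242.79] [23.2 23.6]
outline (np.float64(155.17211703837228), np.float64(0.06688106310550046))
```

View pics/t6c.png

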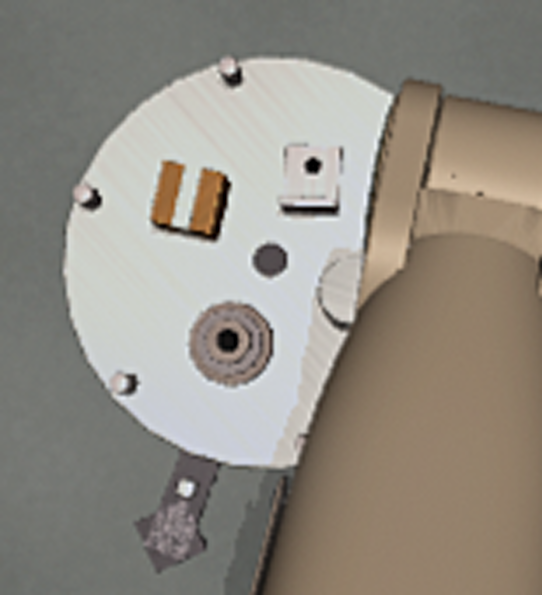

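The stack's hole is at about 154.8° in both the top and scene cameras, and the pointer is at 159.0°. I push about 4.1° further, slowly.

Call:
drive_tool --plan '[[[0,-0.2,0,-0.8,0,0,0.47],[0,-0.28,0.01,-1.2,0,0,0.47],[0,-0.28,0,-1.2,0,0,0.47],[0,-0.21,0,-0.9,0,0,0.47],[0,0,0,0,0,0,0.47]]]'

```text
clock: 12.27
tcp_pos: [0.5538, -0.0286, 0.0514]
orientation: [0.54, -0.457, 0.539, 0.457]
wrist_force: [-0.1, -0.3, 0.6]
finger_gap: 0.0404
```

```bash
cat > meas.py <<'E'
from h import *
import sys
k=sys.argv[1];st()
im=env.read_camera("scene");cv2.imwrite(f"pics/s{k}.png",im[:,:,::-1]);cv2.imwrite(f"pics/s{k}c.png",cv2.resize(im[150:350,250:500,::-1],None,fx=3,fy=3))
im=env.read_camera("top");cv2.imwrite(f"pics/t{k}.png",im[:,:,::-1]);cv2.imwrite(f"pics/t{k}c.png",cv2.resize(im[145:315,205:360,::-1],None,fx=3.5,fy=3.5,interpolation=cv2.INTER_CUBIC))
a=np.radians(159);P=[*(C+.066*np.array([np.cos(a),np.sin(a)])),.062]
for n,f in (("top","t"),("scene","s")):
    im=cv2.imread(f"pics/{f}{k}.png");g=proj(n,P)
    for _ in range(3): g,p=hole(im,n,g)
    print(n,np.round(g,2),p.round(4),np.round(az(p),4))
im=cv2.imread(f"pics/t{k}.png")
for q in outline(im,proj("top",P)): print("outline",np.round(az(q),4))
E
python3 meas.py 7
```

```text
t 12.27 tcp [ 0.5538 -0.0286  0.0514] r 0.1362 az -98.67 yaw_y 170.51 yaw_z 80.51 xaxis [ 0.001 -0.    -1.   ] F [-0.08 -0.31  0.64] gap 0.0404 j [-0.196  0.393 -0.304  0.873  0.    -1.602]
top [271.59 242.52] [0.5128 0.1296 0.062 ] [1.589958e+02 6.590000e-02]
scene [365.94 230.43] [0.5124 0.1303 0.062 ] [1.585877e+02 6.650000e-02]
ell [272.46 243.56] [23.2 23.6]
outline [1.596334e+02 6.690000e-02]
```

Aligned: the readings are 159.0°, 158.6° and 159.6° against the pointer's 159.0°. I back off to centre the cage on the post, then lift straight up.

Call:
drive_tool --plan '[[[0,0.3,0,0.5,0,0,0.47],[0,0.3,0,0.5,0,0,0.47],[0,0.3,0,0.5,0,0,0.47],[0,0.3,0,0.5,0,0,0.47],[0,0,0,0,0,0,0.47]]]'

```text
clock: 12.78
tcp_pos: [0.5401, -0.026, 0.0512]
orientation: [0.548, -0.447, 0.548, 0.447]
wrist_force: [0.6, 0.2, 1.6]
finger_gap: 0.0402
```

Call:
drive_tool --plan '[[[-0.6,0,0,0,0,0,0.47],[-1.2,0,0,0,0,0,0.47],[-2,0,0,0,0,0,0.47],[-2.5,0,0,0,0,0,0.47],[-2.5,0,0,0,0,0,0.47]]]'

```text
clock: 13.2
tcp_pos: [0.5407, -0.0262, 0.1403]
orientation: [0.548, -0.447, 0.548, 0.447]
wrist_force: [-0.4, -0.4, -0.5]
finger_gap: 0.04
```

Call:
drive_tool --plan '[[[-3,0,0,0,0,0,0.47],[-3,0,0,0,0,0,0.47],[-2,0,0,0,0,0,0.47],[0,0,0,0,0,0,0.47],[0,0,0,0,0,0,0.47]]]'

```text
clock: 13.62
tcp_pos: [0.5422, -0.0265, 0.2212]
orientation: [0.549, -0.448, 0.547, 0.446]
wrist_force: [-0.2, -0.1, -0.9]
finger_gap: 0.0401
```

```bash
python3 meas.py 8; python3 -c "
import cv2;cv2.imwrite('pics/t8full.png',cv2.imread('pics/t8.png'))"
```

```text
t 13.62 tcp [ 0.5422 -0.0265  0.2212] r 0.1363 az -103.64 yaw_y 168.46 yaw_z 78.46 xaxis [ 0.004 -0.001 -1.   ] F [-0.19 -0.06 -0.87] gap 0.0401 j [-0.197  0.25  -0.064  1.253  0.    -1.566]
top [271.59 242.53] [0.5128 0.1296 0.062 ] [1.590029e+02 6.590000e-02]
scene [365.95 230.43] [0.5124 0.1303 0.062 ] [1.585598e+02 6.650000e-02]
ell [272.43 243.56] [23.4 23.6]
outline [1.595707e+02 6.690000e-02]
```

View pics/t8.png

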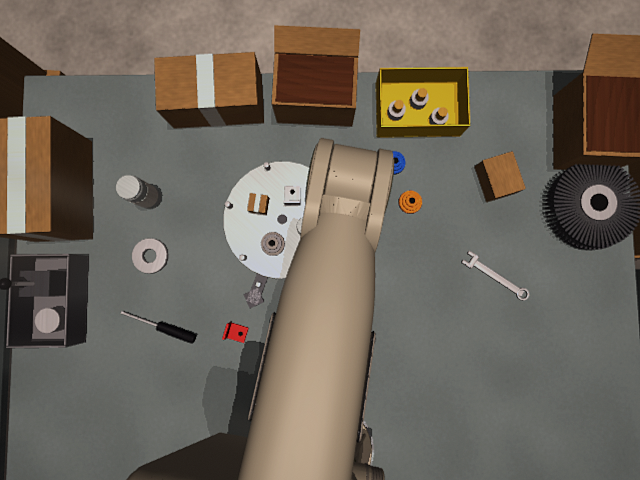

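View pics/s8.png

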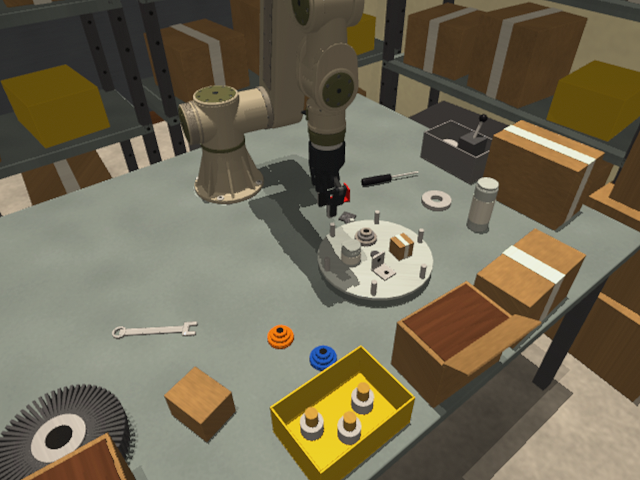

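The final views show the grey stack at top (272,243), in line with the hub and the pointer block. The other three parts are still on the disc, the bench items are in their original places, and the gripper hangs clear. I hand in.

```bash
python3 -c "
from workcell import env
print(env.hand_in())"
```

```text
the job is handed in; nothing more can be done
None
```

I turned the stand about 172° counterclockwise until the grey gasket stack stood in line with the pointer, then handed the job in at about 13.7 s of the 64 s allowed. I held the partly open fingers loosely around one post and pushed that post slowly round. I then backed off the post and lifted the gripper clear; it was 0.22 m above the bench at hand-in.

**Alignment:** the pointer lies at 159.0° around the stand's axis. The stack's hole read 159.0° in the top camera and 158.6° in the scene camera, and its lower tier's outline read 159.6°. These differ by about 1°, within the camera calibration of about 2 mm. The readings were the same to within 0.1° before and after lifting away, so the disc stayed at rest.

**Everything else:** in the views I compared by eye, the tin, carton and bracket only rode along and the bench items were where they started. At hand-in the arm hid part of the disc and bench from the top camera; I checked those parts in the scene view. The wrist force stayed below about 4 N in every reading.

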